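# Shut the air valve under the cedar cover

## Task

The air to the sanding spindle has to be turned off: with the fingertips, push the cedar cover of the valve box along its channel until it is fully open against the far end wall, then push the valve handle that ends in a ring round until it is fully shut against its stop, crosswise to its pipe. Only push, do not pick up or lift anything; leave the plain handle as it is and the other things on the bench where they stand. Finish with the cover still open and the hand clear.

Things in the scene. Friction and masses are not known exactly. Their poses are not given: they have to be found in the camera images.
- valve_box: Dark wooden box fixed on the bench, 200 (its x) by 450 (its y) by 82 mm high; origin: centre of the underside, z up. The half at -y is an open bay with two valves; the half at +y is a solid deck 72 mm high. Along the top runs a channel 180 mm wide between 10 mm high rails, closed by end walls at y = -215 and +215 mm. A ledge 40 mm high is fixed on its +x side (x 100 to 175, y 15 to 215 mm).
- bay (a point): Centre of the bay's mouth, 72 mm above the bench; axes as the box's. The bay is 150 mm (x) by 215 mm (y) inside, its floor 6 mm above the bench. Two brass pipes cross it along x, tops 29 mm above the bench; round each handle's axis the valve body (radius 17 mm) reaches 34 mm and a stem (radius 9 mm) goes on up to the handle.
- cover: Loose cedar panel (about 220 g, slides at a few N), 176 (x) by 213 (y) by 10 mm, lying in the channel, over the bay at the start; origin: centre of its underside, 72 mm above the bench; axes as the box's. Its top face is flush with the rails, 82 mm above the bench. It opens to the box's +y; fully open, against the +y end wall, its origin is at y = +108 mm in the box's frame.
- cover_batten (a point): Centre of the raised batten fixed across the cover's top: 110 mm long (x), 16 mm wide (y), 14 mm high (82 to 96 mm above the bench), 50 mm to the -y side of the cover's centre. Fully open it is at y = +58 mm in the box's frame.
- ring_pivot (a point): On the vertical turning axis of the ring-ended valve handle, at mid thickness, 56 mm above the bench; axes as the box's. In the box's frame it is at x = +30 mm and y = -150 or -68 mm; the plain valve has the other place.
- ring_end (a point): Centre of the ring of the marked handle, 45 mm from its axis. The handle is a steel lever 10 mm wide and 8 mm high (52 to 60 mm above the bench) that ends in a round ring, 32 mm outside and 16 mm inside diameter. Beside the ring, on its -y side, 35 mm or more is free for fingertips.
- ring_handle (a joint): Turn of the ring-ended handle (rad). 0: open, lever along the pipe, pointing to the box's -x. It grows clockwise seen from above, the ring swinging to the box's +y. 1.57: shut against its stop, lever crosswise to the pipe, pointing to the box's +y. Stiff (about 3 N at the ring), stays where it is left. Starts at 0 to 0.25.
- plain_end (a point): Point on the other, plain valve handle, 45 mm from its axis: a straight steel lever 10 mm wide reaching 60 mm from its axis, at the same height and working the same way. To be left as it is.
- ken: Bystander: stained maple ken lying down, 165 mm long along its x, 68 mm crosspiece, 40 mm high; origin on the bench under its middle.
- tama: Bystander: white tama ball, 60 mm, standing on its flat hole side; origin at its underside.
- guide_block: Bystander: aluminium drill guide block, 45 x 65 x 28 mm, with three holes, on the ledge behind the box; origin at the centre of its underside.
- stone: Bystander: clay polishing stone, 50 x 85 x 24 mm; origin at the centre of its underside.
- wax_tin: Bystander: round steel wax tin, 60 mm diameter, 40 mm high; origin at its underside.
- brush: Bystander: hand brush, 180 mm long, lying down.
- raw_tama: Bystander: unpainted wooden tama ball, 60 mm, standing on its flat; origin at its underside.

How it is judged:
By the outcome, as a careful person would: the job done as asked, in the order asked, and still so for the second after the job is handed in, with the robot touching nothing.
It also fails if it takes over 48 s, if anything falls off the work surface, if the arm or the gripper's body presses on something with over 40 N, if the wrist force passes 120 N, or if a joint passes its speed limit or range.

## Robot

A 6-joint arm with a two-finger parallel gripper is mounted at the origin on the work surface. World frame = base frame: x ahead of the robot, y to its left, z up, the work surface at z = 0. Lengths are in m, angles in rad, forces in N, time in s.
With the tool pointing down it reaches from about 0.3 to 0.775 m from the base axis. Payload 14.6 kg.
Tool frame: the origin (TCP) lies midway between the tips of the shut fingers; the grasp point (between the pads) lies 19 mm behind it; z points along the fingers, y is the direction in which the jaws open and shut (so a half turn about z gives the same grasp; the last joint's range is limited). The gripper opens to 94 mm and grips with 3 to 60 N. Pads are 16 mm wide; open, the fingers measure 119 mm over their backs; the gripper's body (75 mm by 177 mm) begins 78 mm behind the grasp point.
Start: joints at [1.258, 0.3, 1.521, -0, 1.321, -0.067], TCP at [0.134, 0.533, 0.205] pointing down, gripper open.
Joint ranges: [-3.03, 3.03], [-0.79, 2.21], [0.23, 2.52], [-1.04, 4.18], [0, 3.07], [-2.55, 2.55]. Speed limits (rad/s): [2.22, 2.22, 2.57, 3.14, 3.14, 3.14].

## Interface

Orientations are given as a unit quaternion [w, x, y, z].
In Python, from workcell import arm gives the robot as it stands. The module is installed in compiled form; this text tells all that it offers.
- The arm moves only by the shell command python3 -m pendant 'ROWS'. ROWS is JSON, a list of rows, each an object with "delta_pos": the shift along the tool's x, y, z each as a share of 50 cm, from -1 to 1, a list of three; "dr": the turn, a rotation vector about the tool's x, y, z each as a share of 90 degrees, from -1 to 1, a list of three; "gripper": the closure, from -1 (fully open) to 1 (shut). A call has 1 to 20 rows; each row is the pose to reach, as a shift and turn from the pose commanded when the call began, along the tool's axes at that moment; what a row does not reach only later rows make up. A row lasts 1/12 s, in which the tool goes at most 41.7 mm and 7.16 degrees, less where a joint would pass 70% of its speed; a pose out of reach is approached as far as the arm can. A call with a number of a shift or a turn outside -1 to 1 is refused whole. A call with a gripper value outside its range is refused whole. The fingers move at their own pace and stop on an object; the grip force is fixed at half the most. Time passes only in rows, so rows that repeat a pose let the fingers close. It gives the time, the measured TCP pose, the force and the opening at its end, in the units of the state.
- arm.read_state(): the state, without advancing time (a new reading comes with each control period).
- arm.capture(name): name is "side" or "top" or "wrist"; returns the picture (400x640x3 uint8, red, green, blue); there is no depth.
- arm.camera_params(name): a dict with "K" (3x3 intrinsics, pixels), "D" ([k1, k2, p1, p2, k3] as OpenCV has them; the pictures are not rectified), "rvec" (rotation vector, rad) and "tvec" (3), from world to camera coordinates, as OpenCV has them; the wrist camera has in their place "mount" (4x4, takes a point from camera to tool coordinates, whose origin is the TCP and whose axes are the flange's). Camera axes: x right, y down, z forward; pixel columns grow to the right and rows downward; lengths in m; the calibration is good to about 2 mm. A picture is of the moment at which its call begins: read the wrist's pose just before it. camera_params takes no time and is no camera call.
- arm.job_done(): hands the job in, once; it reports no verdict.
The state is a dict: "clock": time; "joint_pos": joint angles; "joint_velocities": joint speeds; "joint_torque": joint torques, N m; "eef_pos": TCP position; "ee_rot": TCP orientation; "contact_force": force on the tool from outside, world axes, zero at the start; "torque": the same for the moment, N m; "finger_gap": finger opening in m.
Only numpy, scipy, OpenCV 4.12 (cv2) and the standard library are available. Lean on these libraries where they do the work, as an engineer would, in place of code of your own. Each camera call takes 0.05 s, during which the arm holds its last target.

## Working session

There is one attempt and no reset: what is moved stays moved. The work goes in short steps, Python scripts to look and compute and a shell command to move; the robot and the scene stay as the last step left them, time stands still between calls to the robot, and variables do not carry over. Pictures are saved under pics/ and viewed, and the job is handed in when it is done.

```bash
mkdir -p pics
python3 - <<'E'
from workcell import arm
import cv2
s=arm.read_state();print(s)
for n in("top","side"):
    im=arm.capture(n);cv2.imwrite(f"pics/{n}0.png",im[:,:,::-1])
    print(n,arm.camera_params(n))
E
```

```text
{'clock': 0.0, 'joint_pos': array([ 1.25840285e+00,  3.00460359e-01,  1.52158431e+00,  1.65284358e-05,
        1.32069511e+00, -6.66133643e-02]), 'joint_velocities': array([ 0.00038912,  0.00070154, -0.00027054,  0.00101849, -0.00076193,
       -0.00172074]), 'joint_torque': array([ 1.30381170e-03, -5.31818819e+01, -3.52733302e+01,  7.08777085e-02,
        2.43867037e-02, -8.29092664e-05]), 'eef_pos': array([0.13374702, 0.53321926, 0.20489086]), 'ee_rot': array([-1.15905017e-04,  1.22582991e-01,  9.92458100e-01, -5.61785109e-04]), 'contact_force': array([-0.36892782, -0.08964585,  0.88439393]), 'torque': array([-0.03994743,  0.01235187,  0.0164627 ]), 'finger_gap': 0.09389055082492632}
top {'K': array([[484.65607568,   0.        , 306.85095327],
       [  0.        , 484.65607568, 200.34835179],
       [  0.        ,   0.        ,   1.        ]]), 'D': array([-0.06092031,  0.        ,  0.        ,  0.        ,  0.        ]), 'rvec': array([ 2.17870797, -2.15071206,  0.15015817]), 'tvec': array([0.00121296, 0.57844389, 1.10337625])}
side {'K': array([[502.93810995,   0.        , 314.51544619],
       [  0.        , 502.93810995, 200.84645455],
       [  0.        ,   0.        ,   1.        ]]), 'D': array([0.01446675, 0.        , 0.        , 0.        , 0.        ]), 'rvec': array([ 2.33643112, -0.87731119,  0.33047471]), 'tvec': array([-0.40310386,  0.35894359,  0.89670217])}
```

View pics/top0.png

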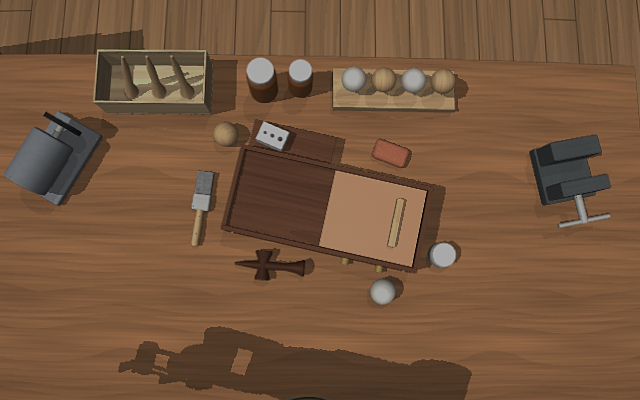

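View pics/side0.png

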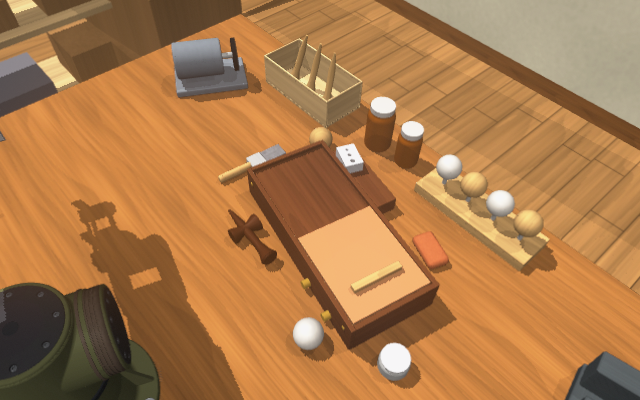

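The top view shows the box from about (235,150) to (435,265), the cedar cover on the right (320–428, 170–268) and the batten near (397,222). The tama (383,291) and tin (443,254) stand nearby. Next I'll measure the box frame.

```bash
cat > h.py <<'E'
import numpy as np,cv2
from workcell import arm
def ray(n,uv):
    p=arm.camera_params(n);R,_=cv2.Rodrigues(p["rvec"])
    q=cv2.undistortPoints(np.array(uv,float).reshape(-1,1,2),p["K"],p["D"]).reshape(-1,2)
    d=np.c_[q,np.ones(len(q))]@R
    return -R.T@p["tvec"],d
def onz(n,uv,z):
    c,d=ray(n,uv);return c+d*((z-c[2])/d[:,2])[:,None]
def proj(n,P):
    p=arm.camera_params(n);return cv2.projectPoints(np.array(P,float).reshape(-1,1,3),p["rvec"],p["tvec"],p["K"],p["D"])[0].reshape(-1,2)
E
python3 - <<'E'
from h import *
for n in("top","side"):
    im=cv2.imread(f"pics/{n}0.png");hsv=cv2.cvtColor(im,cv2.COLOR_BGR2HSV)
    u,v=(345,200) if n=="top" else (340,250)
    print(n,"cover",hsv[v,u],"bench",hsv[320,100],"deck",hsv[190,280], "batten",hsv[222,397])
    # flood fill on cover
    m=np.zeros((402,642),np.uint8)
    cv2.floodFill(im.copy(),m,(u,v),0,(6,)*3,(6,)*3,8|(255<<8))
    m=m[1:-1,1:-1]; c=max(cv2.findContours(m,0,2)[0],key=cv2.contourArea)
    print(cv2.contourArea(c)); h=cv2.convexHull(c)
    q=cv2.approxPolyDP(h,6,True).reshape(-1,2);print(q.tolist())
    P=onz(n,q,.082);print(P.round(4).tolist(),np.linalg.norm(P-np.roll(P,-1,0),axis=1),P.mean(0))
    b=cv2.inRange(hsv,(15,60,120),(28,160,255)) & cv2.drawContours(np.zeros_like(m),[h],-1,255,-1)
    cv2.imwrite(f"pics/b{n}.png",b)
E
```

```text
top cover [ 13 108 167] bench [ 13 135 125] deck [ 10 127  86] batten [ 17 104 165]
6917.0
[[336, 171], [425, 192], [411, 264], [320, 245]]
[[0.6408, -0.0561, 0.082], [0.5955, -0.2593, 0.082], [0.4326, -0.225, 0.082], [0.4727, -0.0212, 0.082]] [0.2081901  0.16649886 0.20776151 0.17172184] [ 0.53540113 -0.14041468  0.082     ]
side cover [ 15 131 245] bench [13 77 79] deck [ 12 166 143] batten [ 14 169 199]
7747.0
[[369, 207], [428, 282], [353, 322], [299, 239]]
[[0.6432, -0.0559, 0.082], [0.5987, -0.2589, 0.082], [0.4321, -0.2234, 0.082], [0.4758, -0.0209, 0.082]] [0.20785981 0.17037911 0.2072137  0.17107764] [ 0.53744498 -0.13975873  0.082     ]
```

Run:
```python
from h import *
for n in("top","side"):
    im=cv2.imread(f"pics/{n}0.png")
    u,v=(345,200) if n=="top" else (340,250)
    m=np.zeros((402,642),np.uint8)
    cv2.floodFill(im.copy(),m,(u,v),0,(6,)*3,(6,)*3,8|(255<<8))
    c=max(cv2.findContours(m[1:-1,1:-1],0,2)[0],key=cv2.contourArea)
    P=onz(n,c.reshape(-1,2),.082)[:,:2].astype(np.float32)*1000
    print(n,cv2.minAreaRect(P))
a=np.radians(-11.9);C=np.array([.5364,-.1401])
R=np.array([[np.cos(a),-np.sin(a)],[np.sin(a),np.cos(a)]])
O=C-R@[0,-.108]
print("origin",O)
for n in("top","side"):
    im=cv2.imread(f"pics/{n}0.png")
    def dr(pts,z,col):
        W=[np.r_[O+R@np.array(p),z] for p in pts]
        cv2.polylines(im,[proj(n,W).round().astype(int)],True,col,1)
    dr([(-.1,-.225),(.1,-.225),(.1,.225),(-.1,.225)],.082,(0,255,0))
    dr([(-.088,-.2145),(.088,-.2145),(.088,-.0015),(-.088,-.0015)],.082,(255,0,0))
    dr([(-.055,-.166),(.055,-.166),(.055,-.15),(-.055,-.15)],.096,(0,0,255))
    s=im[130:290,210:460] if n=="top" else im[140:350,230:450]
    cv2.imwrite(f"pics/chk_{n}.png",cv2.resize(s,None,fx=2.6,fy=2.6,interpolation=cv2.INTER_CUBIC))
w=O+R@[0,-.190];print("start push point",w, "batten", O+R@[0,-.158])
```

```text
top ((534.839599609375, -140.36480712890625), (210.350830078125, 173.99563598632812), 78.0449447631836)
side ((538.306396484375, -139.0845184326172), (209.2950439453125, 173.36656188964844), 77.94193267822266)
origin [ 0.55867005 -0.03442103]
start push point [ 0.51949126 -0.22033774] batten [ 0.52608979 -0.18902545]
```

View pics/chk_top.png

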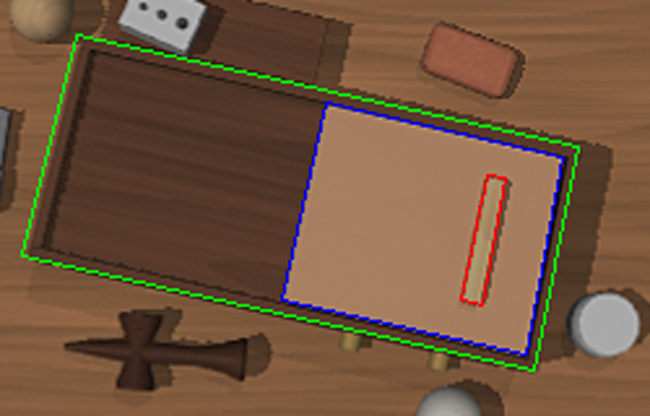

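View pics/chk_side.png

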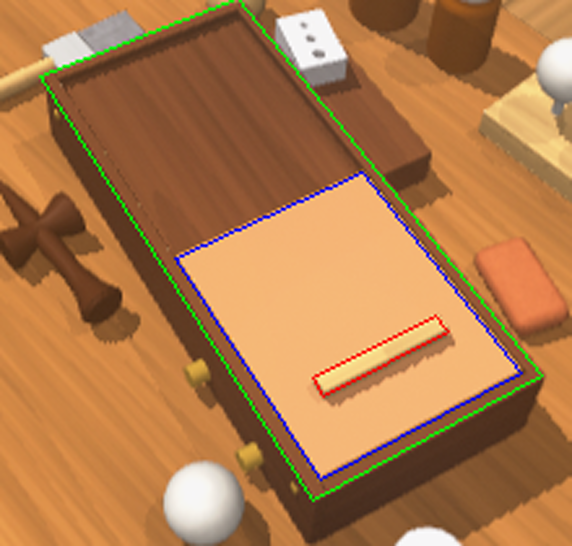

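```bash
cat >> h.py <<'E'
from scipy.spatial.transform import Rotation as Ro
A=np.radians(-12.0);O=np.array([.5587,-.0344,0]);RB=Ro.from_euler('z',A).as_matrix()
def w(b): return O+RB@np.array(b)
def st():
    s=arm.read_state();q=s["ee_rot"];R=Ro.from_quat(np.r_[q[1:],q[0]]).as_matrix();return s,R
def go(b):
    s,R=st();RT=np.c_[RB[:,1],RB[:,0],[0,0,-1]]
    print("t",round(float(s["clock"]),2),"box pos mm",(RB.T@(s["eef_pos"]-O)*1000).round(1),"F box",(RB.T@s["contact_force"]).round(1),"gap",s["finger_gap"].round(4))
    print("delta_pos",(R.T@(w(b)-s["eef_pos"])/.5).round(4),"dr",(Ro.from_matrix(R.T@RT).as_rotvec()/(np.pi/2)).round(4))
E
python3 -m pendant '[{"delta_pos":[-0.14,-0.16,0],"dr":[0,0,0.12],"gripper":1},{"delta_pos":[-0.28,-0.32,0],"dr":[0,0,0.24],"gripper":1},{"delta_pos":[-0.557,-0.64,0],"dr":[0,0,0.5],"gripper":1},{"delta_pos":[-0.557,-0.64,0],"dr":[0,0,0.5],"gripper":1},{"delta_pos":[-0.557,-0.64,0],"dr":[0,0,0.5],"gripper":1},{"delta_pos":[-0.557,-0.64,0],"dr":[0,0,0.5],"gripper":1},{"delta_pos":[-0.557,-0.64,0],"dr":[0,0,0.5],"gripper":1},{"delta_pos":[-0.557,-0.64,0],"dr":[0,0,0.5],"gripper":1},{"delta_pos":[-0.557,-0.64,0],"dr":[0,0,0.5],"gripper":1},{"delta_pos":[-0.557,-0.64,0],"dr":[0,0,0.5],"gripper":1},{"delta_pos":[-0.557,-0.64,0],"dr":[0,0,0.5],"gripper":1},{"delta_pos":[-0.557,-0.64,0],"dr":[0,0,0.5],"gripper":1},{"delta_pos":[-0.557,-0.64,0],"dr":[0,0,0.5],"gripper":1}]'
python3 -c "
from h import *
go([0,-.192,.16])"
```

```text
clock: 1.18
eef_pos: [0.326, 0.1555, 0.2054]
ee_rot: [-0.0, 0.494, 0.87, -0.0]
contact_force: [-0.1, 0.9, -1.1]
finger_gap: 0.0108Traceback (most recent call last):
  File "<string>", line 3, in <module>
    go([0,-.192,.16])
    ~~^^^^^^^^^^^^^^^
  File "h.py", line 19, in go
    print("t",round(float(s["clock"]),2),"box pos mm",(RB.T@(s["eef_pos"]-O)*1000).round(1),"F box",(RB.T@s["contact_force"]).round(1),"gap",s["finger_gap"].round(4))
                                                                                                                                             ^^^^^^^^^^^^^^^^^^^^^
AttributeError: 'float' object has no attribute 'round'
```

```bash
sed -i 's/s\["finger_gap"\].round(4)/s["finger_gap"]/' h.py
python3 -c "
from h import *
go([0,-.192,.16])"
```

```text
t 1.18 box pos mm [-267.1  137.4  205.4] F box [-0.3  0.9 -1.1] gap 0.01077834155276035
delta_pos [-0.8464 -0.0561  0.0905] dr [-2.00e-04 -1.00e-04  4.76e-01]
```

```bash
python3 -m pendant '[{"delta_pos":[-0.2,-0.012,0.02],"dr":[0,0,0.1],"gripper":1},{"delta_pos":[-0.8464,-0.0561,0.09],"dr":[0,0,0.476],"gripper":1},{"delta_pos":[-0.8464,-0.0561,0.09],"dr":[0,0,0.476],"gripper":1},{"delta_pos":[-0.8464,-0.0561,0.09],"dr":[0,0,0.476],"gripper":1},{"delta_pos":[-0.8464,-0.0561,0.09],"dr":[0,0,0.476],"gripper":1},{"delta_pos":[-0.8464,-0.0561,0.09],"dr":[0,0,0.476],"gripper":1},{"delta_pos":[-0.8464,-0.0561,0.09],"dr":[0,0,0.476],"gripper":1},{"delta_pos":[-0.8464,-0.0561,0.09],"dr":[0,0,0.476],"gripper":1},{"delta_pos":[-0.8464,-0.0561,0.09],"dr":[0,0,0.476],"gripper":1},{"delta_pos":[-0.8464,-0.0561,0.09],"dr":[0,0,0.476],"gripper":1},{"delta_pos":[-0.8464,-0.0561,0.09],"dr":[0,0,0.476],"gripper":1},{"delta_pos":[-0.8464,-0.0561,0.09],"dr":[0,0,0.476],"gripper":1},{"delta_pos":[-0.8464,-0.0561,0.09],"dr":[0,0,0.476],"gripper":1},{"delta_pos":[-0.8464,-0.0561,0.09],"dr":[0,0,0.476],"gripper":1}]'
python3 -c "
from h import *
go([0,-.187,.087])
for n in ('wrist','side'):cv2.imwrite('pics/%s1.png'%n,arm.capture(n)[:,:,::-1])
print(arm.camera_params('wrist'))"
```

```text
clock: 2.35
eef_pos: [0.5197, -0.2199, 0.1606]
ee_rot: [-0.0, 0.776, 0.631, 0.0]
contact_force: [-0.9, 0.2, 0.4]
finger_gap: 0.0005
t 2.35 box pos mm [   0.4 -189.6  160.6] F box [-0.9  0.   0.4] gap 0.0005338010405621835
delta_pos [ 0.0051 -0.0007  0.1471] dr [-0.0001 -0.0002  0.0023]
{'K': array([[317.64221898,   0.        , 319.50474111],
       [  0.        , 317.64221898, 199.33358046],
       [  0.        ,   0.        ,   1.        ]]), 'D': array([0.02011285, 0.        , 0.        , 0.        , 0.        ]), 'mount': array([[-8.39034072e-05, -9.73729399e-01, -2.27708256e-01,
         6.44667421e-02],
       [ 9.99999551e-01,  1.33347864e-04, -9.38692818e-04,
         1.70192869e-05],
       [ 9.44397203e-04, -2.27708233e-01,  9.73728950e-01,
        -1.78905731e-01],
       [ 0.00000000e+00,  0.00000000e+00,  0.00000000e+00,
         1.00000000e+00]])}
```

View pics/wrist1.png

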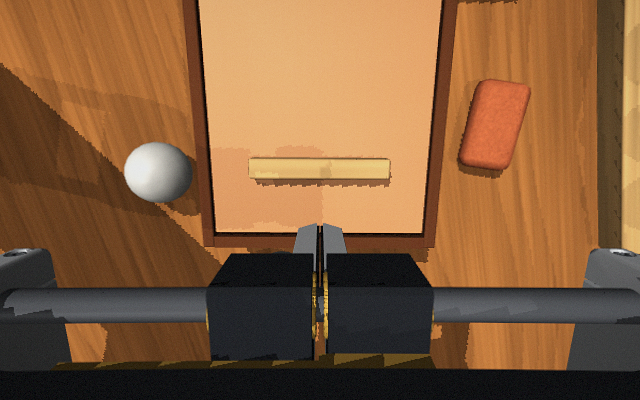

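View pics/side1.png

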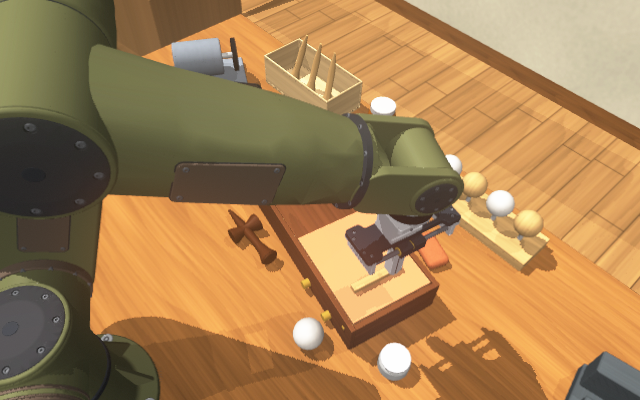

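The wrist view shows the fingers (320,230) centred behind the batten (320,168). I'll lower here, then push slowly.

```bash
python3 -m pendant '[{"delta_pos":[0.005,-0.001,0.05],"dr":[0,0,0.002],"gripper":1},{"delta_pos":[0.005,-0.001,0.1],"dr":[0,0,0.002],"gripper":1},{"delta_pos":[0.005,-0.001,0.13],"dr":[0,0,0.002],"gripper":1},{"delta_pos":[0.005,-0.001,0.147],"dr":[0,0,0.002],"gripper":1},{"delta_pos":[0.005,-0.001,0.147],"dr":[0,0,0.002],"gripper":1},{"delta_pos":[0.005,-0.001,0.147],"dr":[0,0,0.002],"gripper":1}]'
python3 -c "
from h import *
go([0,.04,.087])"
```

```text
clock: 2.95
eef_pos: [0.5198, -0.2193, 0.0878]
ee_rot: [0.0, 0.778, 0.629, 0.0]
contact_force: [0.0, 0.1, -0.3]
finger_gap: 0.0003
t 2.95 box pos mm [   0.4 -189.    87.8] F box [ 0.   0.1 -0.3] gap 0.00028635212696984623
delta_pos [ 0.4579 -0.0014  0.0015] dr [ 0.0005  0.0001 -0.0008]
```

```bash
python3 -m pendant '[{"delta_pos":[0.01,0,0],"dr":[0,0,0],"gripper":1},{"delta_pos":[0.02,0,0],"dr":[0,0,0],"gripper":1},{"delta_pos":[0.03,0,0],"dr":[0,0,0],"gripper":1},{"delta_pos":[0.045,0,0],"dr":[0,0,0],"gripper":1},{"delta_pos":[0.06,0,0],"dr":[0,0,0],"gripper":1},{"delta_pos":[0.08,0,0],"dr":[0,0,0],"gripper":1},{"delta_pos":[0.1,0,0],"dr":[0,0,0],"gripper":1},{"delta_pos":[0.12,0,0],"dr":[0,0,0],"gripper":1},{"delta_pos":[0.14,0,0],"dr":[0,0,0],"gripper":1},{"delta_pos":[0.16,0,0],"dr":[0,0,0],"gripper":1},{"delta_pos":[0.18,0,0],"dr":[0,0,0],"gripper":1},{"delta_pos":[0.2,0,0],"dr":[0,0,0],"gripper":1}]'
python3 -c "
from h import *
go([0,.04,.087])
cv2.imwrite('pics/wrist2.png',arm.capture('wrist')[:,:,::-1])"
```

```text
clock: 3.95
eef_pos: [0.5407, -0.1208, 0.087]
ee_rot: [-0.0, 0.778, 0.629, -0.0]
contact_force: [-0.8, -2.6, 1.7]
finger_gap: 0.0003
t 3.95 box pos mm [  0.3 -88.3  87. ] F box [-0.3 -2.7  1.7] gap 0.00033187034199688617
delta_pos [ 2.565e-01 -1.100e-03 -1.000e-04] dr [-0.      0.     -0.0011]
```

View pics/wrist2.png

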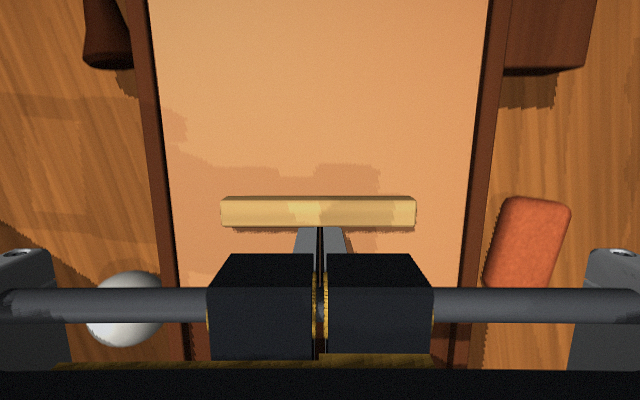

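The fingertips (320,230) are against the batten (centre 318,212), pushing square at about 2.7 N. I'll continue.

```bash
python3 -m pendant '[{"delta_pos":[0.015,0,0],"dr":[0,0,0],"gripper":1},{"delta_pos":[0.03,0,0],"dr":[0,0,0],"gripper":1},{"delta_pos":[0.05,0,0],"dr":[0,0,0],"gripper":1},{"delta_pos":[0.07,0,0],"dr":[0,0,0],"gripper":1},{"delta_pos":[0.09,0,0],"dr":[0,0,0],"gripper":1},{"delta_pos":[0.11,0,0],"dr":[0,0,0],"gripper":1},{"delta_pos":[0.13,0,0],"dr":[0,0,0],"gripper":1},{"delta_pos":[0.15,0,0],"dr":[0,0,0],"gripper":1},{"delta_pos":[0.17,0,0],"dr":[0,0,0],"gripper":1},{"delta_pos":[0.19,0,0],"dr":[0,0,0],"gripper":1},{"delta_pos":[0.21,0,0],"dr":[0,0,0],"gripper":1},{"delta_pos":[0.22,0,0],"dr":[0,0,0],"gripper":1},{"delta_pos":[0.23,0,0],"dr":[0,0,0],"gripper":1},{"delta_pos":[0.238,0,0],"dr":[0,0,0],"gripper":1},{"delta_pos":[0.242,0,0],"dr":[0,0,0],"gripper":1}]'
python3 -c "
from h import *
go([0,.04,.087])
"
```

```text
clock: 5.25
eef_pos: [0.5659, -0.0032, 0.0869]
ee_rot: [0.0, 0.778, 0.629, 0.0]
contact_force: [0.3, -2.1, -0.3]
finger_gap: 0.0005
t 5.25 box pos mm [ 0.6 32.  86.9] F box [ 0.7 -2.  -0.3] gap 0.0004566894636545346
delta_pos [ 0.0159 -0.0012 -0.0001] dr [ 0.     -0.     -0.0011]
```

```bash
python3 -m pendant '[{"delta_pos":[0.004,0,0],"dr":[0,0,0],"gripper":1},{"delta_pos":[0.008,0,0],"dr":[0,0,0],"gripper":1},{"delta_pos":[0.011,0,0],"dr":[0,0,0],"gripper":1},{"delta_pos":[0.014,0,0],"dr":[0,0,0],"gripper":1},{"delta_pos":[0.016,0,0],"dr":[0,0,0],"gripper":1},{"delta_pos":[0.016,0,0],"dr":[0,0,0],"gripper":1}]'
python3 -c "
from h import *
go([0,.042,.087])
"
```

```text
clock: 5.75
eef_pos: [0.5675, 0.0036, 0.087]
ee_rot: [0.0, 0.778, 0.629, -0.0]
contact_force: [-1.0, -5.2, 0.2]
finger_gap: 0.0006
t 5.75 box pos mm [ 0.7 39.  87. ] F box [ 0.1 -5.3  0.2] gap 0.0006031454064100298
delta_pos [ 0.006  -0.0014 -0.0001] dr [ 0.      0.0008 -0.0012]
```

```bash
python3 -m pendant '[{"delta_pos":[0.002,0,0],"dr":[0,0,0],"gripper":1},{"delta_pos":[0.004,0,0],"dr":[0,0,0],"gripper":1},{"delta_pos":[0.006,0,0],"dr":[0,0,0],"gripper":1},{"delta_pos":[0.006,0,0],"dr":[0,0,0],"gripper":1}]'
python3 -c "
from h import *
go([0,.042,.087])
"
```

```text
clock: 6.08
eef_pos: [0.5675, 0.0039, 0.087]
ee_rot: [0.002, 0.778, 0.628, -0.002]
contact_force: [-7.0, -25.0, 3.5]
finger_gap: 0.0006
t 6.08 box pos mm [ 0.7 39.3 87. ] F box [ -1.6 -25.9   3.5] gap 0.0005989501788895522
delta_pos [ 0.0055 -0.0014 -0.    ] dr [-0.0004  0.0036 -0.0016]
```

The cover is hard on its stop: force jumped to 26 N with only 0.3 mm of motion. I'll back off, lift and look into the bay.

```bash
python3 -m pendant '[{"delta_pos":[-0.01,0,0],"dr":[0,0,0],"gripper":1},{"delta_pos":[-0.03,0,0],"dr":[0,0,0],"gripper":1},{"delta_pos":[-0.05,0,0],"dr":[0,0,0],"gripper":1},{"delta_pos":[-0.05,0,-0.07],"dr":[0,0,0],"gripper":1},{"delta_pos":[-0.06,0,-0.14],"dr":[0,0,0],"gripper":1},{"delta_pos":[-0.12,0,-0.2],"dr":[0,0,0],"gripper":1},{"delta_pos":[-0.2,0,-0.22],"dr":[0,0,0],"gripper":1},{"delta_pos":[-0.28,0,-0.22],"dr":[0,0,0],"gripper":1},{"delta_pos":[-0.36,0,-0.22],"dr":[0,0,0],"gripper":1},{"delta_pos":[-0.44,0,-0.22],"dr":[0,0,0],"gripper":1},{"delta_pos":[-0.48,0,-0.22],"dr":[0,0,0],"gripper":1},{"delta_pos":[-0.48,0,-0.22],"dr":[0,0,0],"gripper":1},{"delta_pos":[-0.48,0,-0.22],"dr":[0,0,0],"gripper":1},{"delta_pos":[-0.48,0,-0.22],"dr":[0,0,0],"gripper":1}]'
python3 -c "
from h import *
go([0,-.2,.2])
s,R=st();np.savez('w3.npz',p=s['eef_pos'],R=R)
for n in ('wrist','side','top'):cv2.imwrite('pics/%s3.png'%n,arm.capture(n)[:,:,::-1])
"
```

```text
clock: 7.25
eef_pos: [0.5179, -0.2269, 0.1969]
ee_rot: [-0.0, 0.778, 0.629, 0.0]
contact_force: [0.5, 0.7, 1.0]
finger_gap: 0.0007
t 7.25 box pos mm [ 1.000e-01 -1.968e+02  1.969e+02] F box [0.3 0.7 1. ] gap 0.0006813759860675311
delta_pos [-0.0063 -0.0001 -0.0061] dr [ 0.     -0.0002 -0.001 ]
```

View pics/wrist3.png

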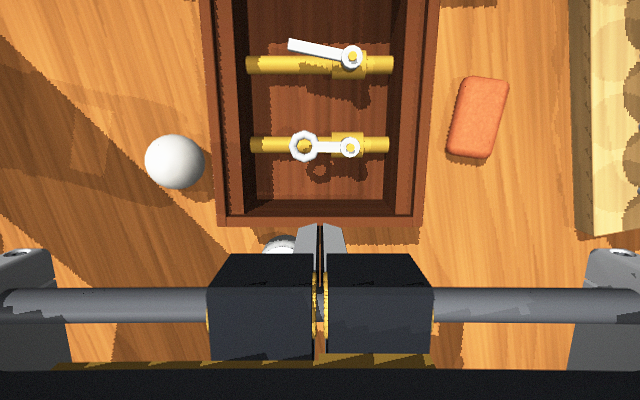

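View pics/side3.png

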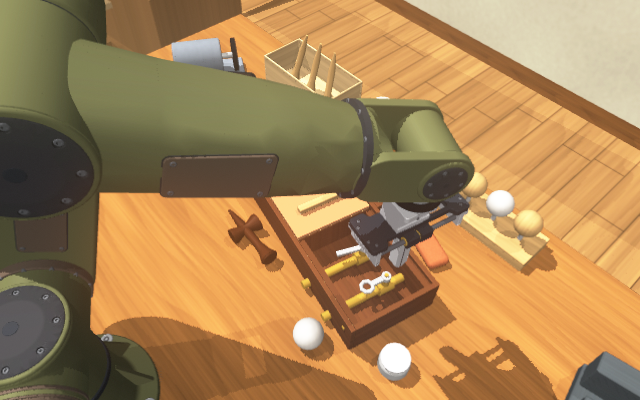

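The wrist view shows the ring handle as the nearer one: ring (305,147), pivot (350,147). The plain handle runs from (352,57) to (290,45). I'll cast these onto z = 0.06.

```bash
cat >> h.py <<'E'
def wr(uv,z,p,R):
    c=arm.camera_params('wrist');q=cv2.undistortPoints(np.array(uv,float).reshape(-1,1,2),c["K"],c["D"]).reshape(-1,2)
    M=c['mount'];d=(np.c_[q,np.ones(len(q))]@M[:3,:3].T)@R.T;o=p+R@M[:3,3]
    return ((o+d*((z-o[2])/d[:,2])[:,None])-O)@RB*1000
E
python3 - <<'E'
from h import *
D=np.load('w3.npz')
im=cv2.imread('pics/wrist3.png');hsv=cv2.cvtColor(im,cv2.COLOR_BGR2HSV)
m=cv2.inRange(hsv,(0,0,150),(180,70,255));m[:, :250]=0;m[:,400:]=0;m[185:]=0
for c in cv2.findContours(m,0,2)[0]:
    if cv2.contourArea(c)>60:
        print(cv2.boundingRect(c)); P=wr(c.reshape(-1,2),.06,D['p'],D['R']);print(P.min(0).round(1),P.max(0).round(1))
print(wr([[350,147],[305,147],[352,57],[290,45]],.06,D['p'],D['R']).round(1))
E
```

```text
(289, 130, 71, 32)
[ -30.1 -167.1   60. ] [  38.8 -137.    60. ]
(287, 38, 76, 30)
[-29.7 -80.2  60. ] [ 39.2 -55.6  60. ]
[[  29.8 -153.4   60. ]
 [ -14.4 -153.3   60. ]
 [  29.9  -71.6   60. ]
 [ -26.9  -61.4   60. ]]
```

Pivot and ring sit at y ≈ −153 in my frame. That matches −150 with a −3 mm offset, and the stop contact read the same offset. I'll descend on the ring's −y side.

```bash
python3 -m pendant '[{"delta_pos":[0.01,-0.026,0.04],"dr":[0,0,0],"gripper":1},{"delta_pos":[0.01,-0.052,0.09],"dr":[0,0,0],"gripper":1},{"delta_pos":[0.01,-0.052,0.15],"dr":[0,0,0],"gripper":1},{"delta_pos":[0.01,-0.052,0.19],"dr":[0,0,0],"gripper":1},{"delta_pos":[0.01,-0.052,0.22],"dr":[0,0,0],"gripper":1},{"delta_pos":[0.01,-0.052,0.22],"dr":[0,0,0],"gripper":1}]'
python3 -c "
from h import *
go([-.026,-.192,.046])
for n in ('wrist','side'):cv2.imwrite('pics/%s4.png'%n,arm.capture(n)[:,:,::-1])
"
```

```text
clock: 7.9
eef_pos: [0.4924, -0.2157, 0.0842]
ee_rot: [-0.002, 0.777, 0.629, -0.001]
contact_force: [0.5, -0.1, -0.4]
finger_gap: 0.0003
t 7.9 box pos mm [ -27.2 -191.1   84.2] F box [ 0.5 -0.  -0.4] gap 0.00029463460563373896
delta_pos [-0.0019  0.0027  0.0763] dr [-0.0028 -0.0008 -0.0004]
```

View pics/wrist4.png

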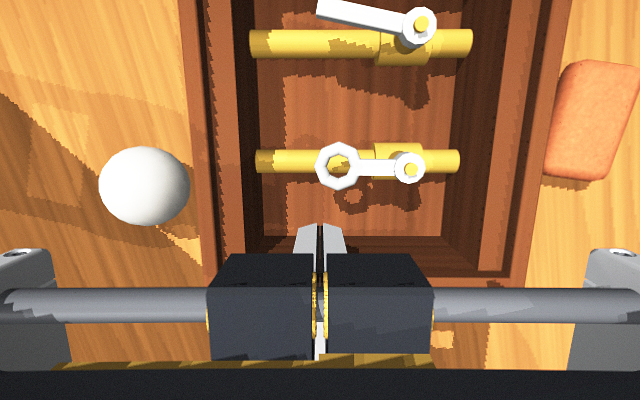

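View pics/side4.png

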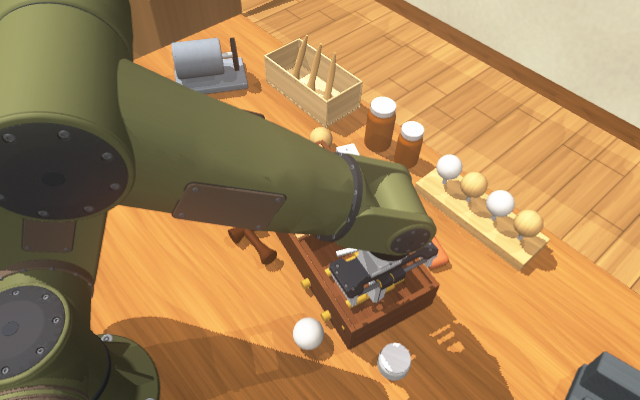

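The fingertips (320,226) lie between the ring (338,165) and the end wall (row ~270), clear of both. I'll descend.

```bash
python3 -m pendant '[{"delta_pos":[-0.001,0.002,0.03],"dr":[0,0,0],"gripper":1},{"delta_pos":[-0.001,0.002,0.06],"dr":[0,0,0],"gripper":1},{"delta_pos":[-0.001,0.002,0.076],"dr":[0,0,0],"gripper":1},{"delta_pos":[-0.001,0.002,0.076],"dr":[0,0,0],"gripper":1},{"delta_pos":[-0.001,0.002,0.076],"dr":[0,0,0],"gripper":1}]'
python3 -c "
from h import *
go([-.026,-.192,.046])
s,R=st()
P=np.array([30,-153.])
for d in [-15,-7,0,8,16,24,32,40,48,56,64,72,80,86,90,93]:
    a=np.radians(d);f=P+42*np.array([-np.cos(a),np.sin(a)])-15.7*np.array([np.sin(a),np.cos(a)])-[12.5,8]
    print(d,f.round(1),(R.T@(w([f[0]/1e3,f[1]/1e3,.046])-s['eef_pos'])/.5).round(3))
"
```

```text
clock: 8.42
eef_pos: [0.4947, -0.2178, 0.0498]
ee_rot: [0.0, 0.778, 0.629, 0.0]
contact_force: [-0.8, 0.5, -0.0]
finger_gap: -0.0
t 8.42 box pos mm [ -24.5 -192.7   49.8] F box [-0.9  0.3 -0. ] gap -2.4177571997829048e-05
delta_pos [ 0.0014 -0.0031  0.0076] dr [ 0.0004  0.0001 -0.001 ]
-15 [ -19. -187.] [0.011 0.011 0.008]
-7 [ -22.3 -181.7] [0.022 0.004 0.008]
0 [ -24.5 -176.7] [ 0.032 -0.     0.008]
8 [ -26.3 -170.7] [ 0.044 -0.004  0.008]
16 [ -27.2 -164.5] [ 0.056 -0.006  0.008]
24 [ -27.3 -158.3] [ 0.069 -0.006  0.008]
32 [ -26.4 -152.1] [ 0.081 -0.004  0.008]
40 [ -24.8 -146. ] [ 0.093 -0.001  0.008]
48 [ -22.3 -140.3] [0.105 0.004 0.008]
56 [ -19. -135.] [0.116 0.011 0.008]
64 [ -15.  -130.1] [0.125 0.019 0.008]
72 [ -10.4 -125.9] [0.134 0.028 0.008]
80 [  -5.3 -122.4] [0.141 0.038 0.008]
86 [  -1.1 -120.2] [0.145 0.047 0.008]
90 [   1.8 -119. ] [0.148 0.052 0.008]
93 [   4.  -118.2] [0.149 0.057 0.008]
```

```bash
python3 -m pendant '[{"delta_pos":[0.011,0,0.003],"dr":[0,0,0],"gripper":1},{"delta_pos":[0.022,0,0.005],"dr":[0,0,0],"gripper":1},{"delta_pos":[0.032,0,0.006],"dr":[0,0,0],"gripper":1},{"delta_pos":[0.044,-0.004,0.006],"dr":[0,0,0],"gripper":1},{"delta_pos":[0.056,-0.006,0.006],"dr":[0,0,0],"gripper":1},{"delta_pos":[0.069,-0.006,0.006],"dr":[0,0,0],"gripper":1},{"delta_pos":[0.081,-0.004,0.006],"dr":[0,0,0],"gripper":1},{"delta_pos":[0.093,-0.001,0.006],"dr":[0,0,0],"gripper":1},{"delta_pos":[0.105,0.004,0.006],"dr":[0,0,0],"gripper":1},{"delta_pos":[0.105,0.004,0.006],"dr":[0,0,0],"gripper":1}]'
python3 -c "
from h import *
go([-.0223,-.1403,.046])
for n in ('wrist','side'):cv2.imwrite('pics/%s5.png'%n,arm.capture(n)[:,:,::-1])
s,R=st()
P=np.array([30,-153.])
for d in [56,64,72,80,86,90,93]:
    a=np.radians(d);f=P+42*np.array([-np.cos(a),np.sin(a)])-15.7*np.array([np.sin(a),np.cos(a)])-[12.5,8]
    print(d,f.round(1),(R.T@(w([f[0]/1e3,f[1]/1e3,.046])-s['eef_pos'])/.5).round(3))
"
```

```text
clock: 9.25
eef_pos: [0.5079, -0.1659, 0.046]
ee_rot: [-0.0, 0.777, 0.629, 0.0]
contact_force: [0.6, -0.9, 0.0]
finger_gap: 0.0002
t 9.25 box pos mm [ -22.4 -139.2   46. ] F box [ 0.7 -0.7  0. ] gap 0.00019588224321980327
delta_pos [-0.0022  0.0002 -0.0001] dr [ 0.     -0.0002 -0.0007]
56 [ -19. -135.] [ 0.01   0.008 -0.001]
64 [ -15.  -130.1] [ 0.019  0.016 -0.001]
72 [ -10.4 -125.9] [ 0.028  0.025 -0.001]
80 [  -5.3 -122.4] [ 0.035  0.035 -0.001]
86 [  -1.1 -120.2] [ 0.039  0.043 -0.001]
90 [   1.8 -119. ] [ 0.042  0.049 -0.001]
93 [   4.  -118.2] [ 0.043  0.054 -0.001]
```

View pics/wrist5.png

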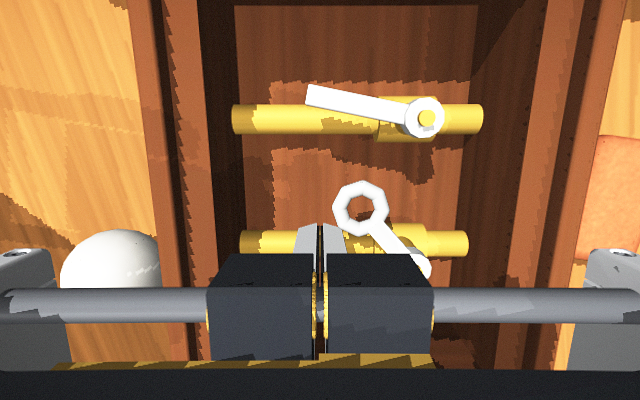

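The handle has turned to about 50°: ring (360,208), fingertip corner (340,230) behind it. The plain lever (315,97) is untouched. I'll continue the arc.

```bash
python3 -m pendant '[{"delta_pos":[0.01,0.008,0],"dr":[0,0,0],"gripper":1},{"delta_pos":[0.019,0.016,0],"dr":[0,0,0],"gripper":1},{"delta_pos":[0.028,0.025,0],"dr":[0,0,0],"gripper":1},{"delta_pos":[0.034,0.034,0],"dr":[0,0,0],"gripper":1},{"delta_pos":[0.037,0.041,0],"dr":[0,0,0],"gripper":1},{"delta_pos":[0.039,0.046,0],"dr":[0,0,0],"gripper":1},{"delta_pos":[0.039,0.046,0],"dr":[0,0,0],"gripper":1}]'
python3 -c "
from h import *
go([.0018,-.119,.046])
for n in ('wrist','side'):cv2.imwrite('pics/%s6.png'%n,arm.capture(n)[:,:,::-1])
"
```

```text
clock: 9.93
eef_pos: [0.5344, -0.1524, 0.0458]
ee_rot: [-0.0, 0.778, 0.629, 0.0]
contact_force: [-1.0, 0.1, -0.5]
finger_gap: 0.0002
t 9.93 box pos mm [   0.7 -120.5   45.8] F box [-1.  -0.1 -0.5] gap 0.00018988270233244816
delta_pos [ 0.0029  0.0021 -0.0003] dr [ 0.0001 -0.0002 -0.001 ]
```

View pics/wrist6.png

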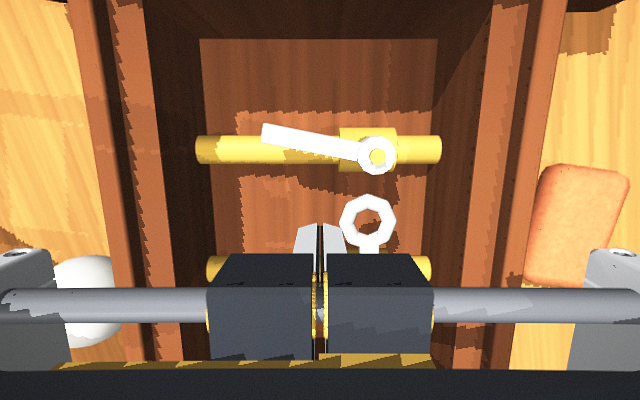

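```bash
python3 -m pendant '[{"delta_pos":[0.003,0.003,0],"dr":[0,0,0],"gripper":1},{"delta_pos":[0.006,0.006,0],"dr":[0,0,0],"gripper":1},{"delta_pos":[0.006,0.009,0],"dr":[0,0,0],"gripper":1},{"delta_pos":[0.006,0.009,0],"dr":[0,0,0],"gripper":1}]'
python3 -c "
from h import *
go([.0018,-.119,.046])"
```

```text
clock: 10.37
eef_pos: [0.5379, -0.1509, 0.0458]
ee_rot: [-0.001, 0.778, 0.629, -0.001]
contact_force: [-12.4, -3.0, 4.8]
finger_gap: 0.0001
t 10.37 box pos mm [   3.8 -118.3   45.8] F box [-11.5  -5.6   4.8] gap 0.00012759410629827235
delta_pos [-0.0014 -0.0041 -0.0003] dr [-0.0019  0.0004 -0.0011]
```

```bash
python3 -m pendant '[{"delta_pos":[0,0.002,0],"dr":[0,0,0],"gripper":1},{"delta_pos":[0,0.004,0],"dr":[0,0,0],"gripper":1},{"delta_pos":[0,0.004,0],"dr":[0,0,0],"gripper":1}]'
python3 -c "
from h import *
go([.0018,-.119,.046])"
```

```text
clock: 10.62
eef_pos: [0.5384, -0.1511, 0.0456]
ee_rot: [-0.002, 0.778, 0.629, -0.002]
contact_force: [-22.1, -1.7, 10.7]
finger_gap: 0.0002
t 10.62 box pos mm [   4.4 -118.3   45.6] F box [-21.3  -6.2  10.7] gap 0.0002485477580007131
delta_pos [-0.0013 -0.0051 -0.0008] dr [-0.0042  0.0003 -0.0012]
```

The handle is on its stop: 21 N, 0.6 mm of motion. I'll back off in −x, then lift and clear for a view.

```bash
python3 -m pendant '[{"delta_pos":[0,-0.015,0],"dr":[0,0,0],"gripper":1},{"delta_pos":[0,-0.03,0],"dr":[0,0,0],"gripper":1},{"delta_pos":[0,-0.036,0],"dr":[0,0,0],"gripper":1},{"delta_pos":[0,-0.036,-0.04],"dr":[0,0,0],"gripper":1},{"delta_pos":[0,-0.036,-0.1],"dr":[0,0,0],"gripper":1},{"delta_pos":[0,-0.036,-0.18],"dr":[0,0,0],"gripper":1},{"delta_pos":[-0.06,-0.036,-0.26],"dr":[0,0,0],"gripper":1},{"delta_pos":[-0.12,-0.036,-0.32],"dr":[0,0,0],"gripper":1},{"delta_pos":[-0.16,0,-0.36],"dr":[0,0,0],"gripper":1},{"delta_pos":[-0.16,0,-0.36],"dr":[0,0,0],"gripper":1},{"delta_pos":[-0.16,0,-0.36],"dr":[0,0,0],"gripper":1},{"delta_pos":[-0.16,0,-0.36],"dr":[0,0,0],"gripper":1}]'
python3 - <<'E'
from h import *
go([0,-.2,.22])
s,R=st()
im=arm.capture('wrist')[:,:,::-1].copy();cv2.imwrite('pics/wrist7.png',im)
cv2.imwrite('pics/top7.png',arm.capture('top')[:,:,::-1])
hsv=cv2.cvtColor(im,cv2.COLOR_BGR2HSV)
m=cv2.inRange(hsv,(0,0,150),(180,70,255));m[:, :250]=0;m[:,400:]=0;m[200:]=0
for c in cv2.findContours(m,0,2)[0]:
    if cv2.contourArea(c)>60:
        P=wr(c.reshape(-1,2),.06,s['eef_pos'],R);print(cv2.boundingRect(c),P.min(0).round(1),P.max(0).round(1))
E
```

```text
clock: 11.62
eef_pos: [0.5237, -0.2287, 0.2249]
ee_rot: [-0.001, 0.778, 0.629, -0.0]
contact_force: [1.0, -0.1, -0.3]
finger_gap: 0.0002
t 11.62 box pos mm [   6.2 -197.3  224.9] F box [ 1.   0.2 -0.3] gap 0.00023584786440339245
delta_pos [-0.0054 -0.0123  0.0098] dr [-0.0008 -0.0004 -0.0012]
(328, 85, 29, 70) [  14.6 -163.1   60. ] [ 43.6 -93.1  60. ]
(284, 45, 69, 28) [-29.6 -80.7  60. ] [ 38.6 -55.6  60. ]
```

View pics/wrist7.png

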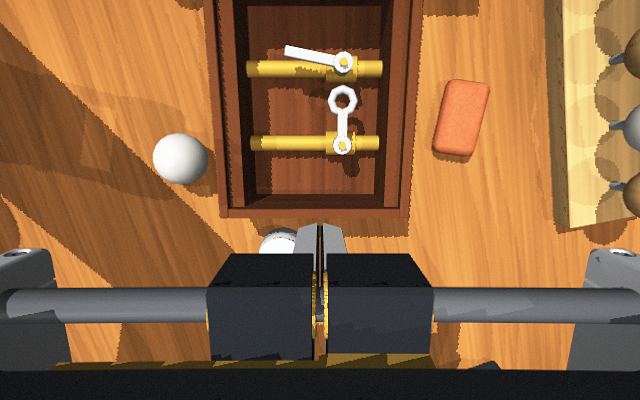

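View pics/top7.png

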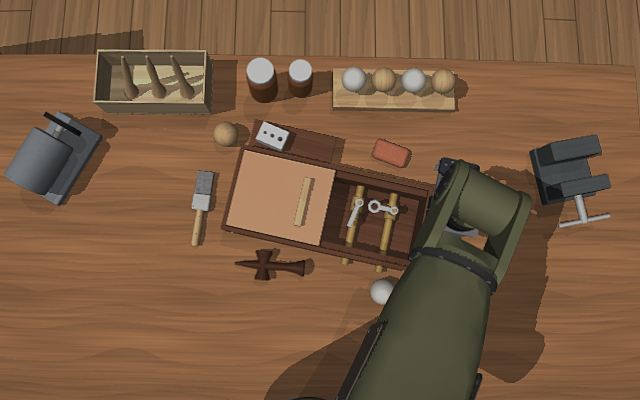

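Ring (342,100) and pivot (342,146) are in line, crosswise to the pipe, and the plain lever is unchanged. The top view shows the cover at the +y end. I'll measure the cover and the lever angle before handing in.

Run:
```python
from h import *
im=cv2.imread('pics/top7.png');m=np.zeros((402,642),np.uint8)
cv2.floodFill(im.copy(),m,(270,200),0,(6,)*3,(6,)*3,8|(255<<8))
c=max(cv2.findContours(m[1:-1,1:-1],0,2)[0],key=cv2.contourArea)
P=(onz('top',c.reshape(-1,2),.082)-O)@RB*1000
print(cv2.minAreaRect(P[:,:2].astype(np.float32)))
h=cv2.cvtColor(cv2.imread('pics/wrist7.png'),cv2.COLOR_BGR2HSV);m=cv2.inRange(h,(0,0,150),(180,70,255))
s,R=st()
for a,b,x0,x1 in((80,160,320,365),(40,78,280,358)):
    k=np.zeros_like(m);k[a:b,x0:x1]=m[a:b,x0:x1];v,u=np.nonzero(k)
    Q=wr(np.c_[u,v],.06,s['eef_pos'],R)[:,:2].astype(np.float32)
    print(cv2.fitLine(Q,cv2.DIST_L2,0,.01,.01).ravel())
```

```text
((-0.7824249267578125, 105.326171875), (209.71568298339844, 173.8435516357422), 89.88134765625)
[ 4.3825526e-03 -9.9999040e-01  2.8808594e+01 -1.2384120e+02]
[  0.98212636  -0.18822291   6.206713   -66.19958   ]
```

The lever is at 90° (0.25° off). The cover centre reads +105.3 in a frame that seems about 3 mm off, so I'll look closely for any gap at the end wall.

Run:
```python
from h import *
im=cv2.imread('pics/top7.png');a=cv2.resize(im[140:275,215:350],None,fx=4,fy=4,interpolation=cv2.INTER_CUBIC)
b=cv2.resize(cv2.imread('pics/top0.png')[150:275,365:440],None,fx=4,fy=4,interpolation=cv2.INTER_CUBIC)
o=np.zeros((540,800,3),np.uint8);o[:,:540]=a[:540,:540];b=b[:500,:260];o[:500,540:540+b.shape[1]]=b
cv2.imwrite('pics/z7.png',o)
# outer ends of the box at z=.082, along its mid-line, profile
for n,f in(('top0',-1),('top7',1)):
    g=cv2.imread(f'pics/{n}.png')
    for x in(-.03,.02):
        ys=np.arange(.19,.24,.002)*f
        uv=proj('top',[w([x,y,.082]) for y in ys]).astype(np.float32)
        v=cv2.remap(g[:,:,2],uv[:,0].copy(),uv[:,1].copy(),cv2.INTER_LINEAR).ravel()
        print(n,x,dict(zip((ys*1000).round().astype(int).tolist(),v.tolist())))
```

```text
top0 -0.03 {-190: 165, -192: 166, -194: 166, -196: 166, -198: 166, -200: 166, -202: 166, -204: 166, -206: 166, -208: 167, -210: 169, -212: 175, -214: 141, -216: 6, -218: 48, -220: 84, -222: 88, -224: 86, -226: 86, -228: 84, -230: 81, -232: 80, -234: 80, -236: 81, -238: 80}
top0 0.02 {-190: 166, -192: 165, -194: 165, -196: 166, -198: 166, -200: 166, -202: 166, -204: 167, -206: 166, -208: 165, -210: 169, -212: 177, -214: 102, -216: 19, -218: 45, -220: 87, -222: 87, -224: 85, -226: 84, -228: 85, -230: 86, -232: 86, -234: 88, -236: 87, -238: 86}
top7 -0.03 {190: 180, 192: 181, 194: 180, 196: 180, 198: 180, 200: 181, 202: 180, 204: 181, 206: 182, 208: 186, 210: 169, 212: 124, 214: 89, 216: 90, 218: 91, 220: 93, 222: 118, 224: 134, 226: 137, 228: 134, 230: 132, 232: 131, 234: 133, 236: 134, 238: 137}
top7 0.02 {190: 181, 192: 181, 194: 181, 196: 180, 198: 180, 200: 181, 202: 180, 204: 181, 206: 182, 208: 187, 210: 170, 212: 122, 214: 78, 216: 90, 218: 89, 220: 99, 222: 123, 224: 142, 226: 147, 228: 144, 230: 145, 232: 147, 234: 148, 236: 150, 238: 151}
```

View pics/z7.png

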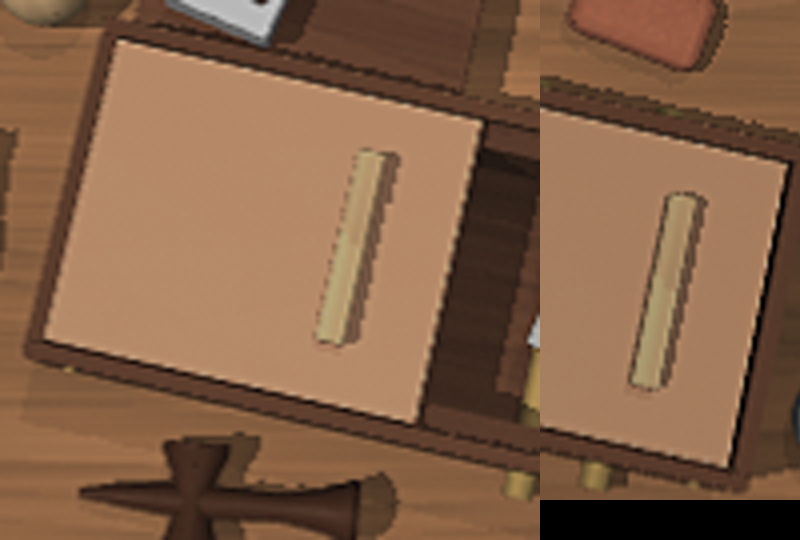

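At the +y end the cover edge (~212 mm) meets the 10 mm wall (outer edge ~222 mm) with no dark gap. At the start there was a visible 3 mm gap at the −y end, which explains the offset. The cover is fully open, so I'm handing in.

```bash
python3 -c "
from workcell import arm
print(arm.job_done(), arm.read_state()['clock'])"
```

```text
the job is handed in; nothing more can be done
the job is handed in; nothing more can be done
```

The cover is fully open and the ring-ended valve is shut. I handed the job in shortly after 11.6 s, with the hand about 0.22 m above the bench and touching nothing.

- **Cover:** I pushed it by its batten with shut fingertips at 2–5 N. At the +y end wall the force rose to 26 N with only 0.3 mm of movement. The last top picture shows no gap between cover and wall.
- **Ring handle:** I pushed the ring round from its −y side. At the stop the force rose to 21 N with only 0.6 mm of movement. The wrist picture puts the lever within 0.3° of crosswise.
- **Everything else:** The plain handle measured the same before and after. The bystanders I could see in the last pictures had not moved; I checked these by eye only, and the arm hid part of the top view.
- **One disagreement:** The cover's centre measured y = +105 mm where +108 mm was expected. I put this down to my box frame being about 3 mm off along y. I had assumed the cover started against the −y wall, but it stood about 3 mm from it. The handle positions and the stop contact showed the same offset.

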